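# Hold the hidden bolt head while the nut runs up tight

### The arm

A 6-joint arm with a two-finger parallel gripper is mounted at the origin on the work surface. World frame = base frame: x ahead of the robot, y to its left, z up, the work surface at z = 0. Lengths are in mm, angles in rad, forces in N, time in s.
With the tool pointing down it reaches from about 325 to 775 mm from the base axis. Payload 9.3 kg.
Tool frame: the origin (TCP) lies midway between the tips of the shut fingers; the grasp point (between the pads) lies manip.grasp_offset behind it (manip.grasp_offset is the distance from the TCP to the grasp point, in mm); z points along the fingers, y is the line along which they close (so a half turn about z gives the same grasp; the last joint's range is limited). The gripper opens to 85 mm and grips with 20 to 120 N. Pads are 22 mm wide; open, the fingers measure 114 mm over their backs; the gripper's body (76 mm by 85 mm) begins 54 mm behind the grasp point. The pads swing forward as they close: fully open they stand 13 mm farther back than shut.
Start: joints at [-1.44, 0.259, 0.021, 1.334, 0, 1.418], TCP at [153.996, -527.998, 231.279] pointing down, gripper open.
Joint ranges: [-3.04, 3.04], [-0.91, 1.82], [-1.04, 1.36], [-1.92, 1.95], [-1.52, 1.45], [-3.14, 3.14]. Speed limits (rad/s): [2.22, 2.22, 2.79, 3.14, 3.14, 3.14].

### API

Orientations are given as a rotation vector (axis times angle).
In Python, from workcell import manip gives the robot as it stands.
- The arm moves only by the tool arm_command, never from a script. Its argument "increments" is one flat list of numbers, 5 for each row, row after row: the opening, from 0 (shut) to 1 (fully open), then the shift along the tool's x, y, z in cm, then the turn about the tool's z in rad. A call has 1 to 5 rows; each row is the pose to reach, as a shift and turn from the pose commanded when the call began, along the tool's axes at that moment; what a row does not reach only later rows make up. A row lasts 1/8 s, in which the tool goes at most 62.5 mm and 10.7 degrees, less where a joint would pass 70% of its speed; a pose out of reach is approached as far as the arm can. A call with a gripper value outside its range is refused whole. The fingers move at their own pace and stop on an object; the grip force is fixed at half the most. Time passes only in rows, so rows that repeat a pose let the fingers close. It gives the time, the measured TCP pose, the force, the opening and the grip force at its end, in the units of the state.
- manip.observe(): the state, without advancing time (a new reading comes with each control period).
- manip.get_image(name): name is "side" or "top" or "wrist"; returns the picture (480x640x3 uint8, blue, green, red); there is no depth.
- manip.camera_model(name): a dict with "fx", "fy", "cx", "cy" (pixels), "R" (3x3) and "t" (3): a world point X has camera coordinates R X + t. Camera axes: x right, y down, z forward; pixel columns grow to the right and rows downward; lengths in mm; the calibration is good to about 2 mm. The wrist camera is an equidistant fisheye: a pixel r from the principal point sees the ray r / f radians off the axis. A picture is of the moment at which its call begins: read the wrist's pose just before it. camera_model takes no time and is no camera call; for the wrist camera it gives the pose at the moment of the call.
- manip.job_done(): hands the job in; it is judged then, once.
Trained networks look in the newest picture that a camera, given by its name, has taken for a name from the list of things; names that differ only in an ending like _2 or _b are one class to them, and where a whole thing is asked for, a point or a joint stands for the part that bears it (a point fixed in the world has none). Each returns a list of dicts, best first, with "score" (0 to 1); they miss things now and then, are a little off and sometimes report something else, mostly with a low value. They report only what shows in the picture. A call takes as long as a camera call.
- manip.spot_in(name, camera): "rect" ([left, top, right, bottom] in pixels, round what is visible of it).
- manip.silhouettes(name, camera): "mask" (480x640 bool, what is visible of it) and "rect" ([left, top, right, bottom] in pixels, round what is visible of it).
- manip.spot_point(name, camera): "position" ([row, column] in pixels: a listed point, or the origin of a listed thing).
The state is a dict: "time": time; "q": joint angles; "joint_vel": joint speeds; "joint_efforts": joint torques, N m; "tool_pos": TCP position; "ee_rot": TCP orientation; "wrist_force": force on the tool from outside, world axes, zero at the start; "torque": the same for the moment, N m; "width": finger opening in mm; "gripper_force": force on a finger pad.
Only numpy, scipy, OpenCV 4.12 (cv2) and the standard library are available. Lean on these libraries where they do the work, as an engineer would, in place of code of your own. Each camera call takes 0.05 s, during which the arm holds its last target. There are 200 camera calls.

### The job

The nut runner in front of the grey bracket is slowly turning a nut, but the bolt only goes round with it: reach down from above into the gap between the bracket and the bench scale, grip the head of that bolt (the one in line with the runner, not its neighbour, which is already tight) and hold it firmly from turning. Keep holding until the nut has run up tight on the bolt and the runner has come to a standstill, and finish like that, still gripping the bolt head: do not let go. Leave the loose things on the table and on the scale where they are.

Things in the scene. Friction and masses are not known exactly. Their poses are not given: they have to be found in the camera images.
- bolt_head: steel hexagon head of the bolt to hold, 30 mm across flats, 34.6 over corners, 16 thick, 70 mm above the table, on a 23 mm round spacer sleeve; origin at the head's centre, 22 mm behind the plate's rear face; x along the bolt, away from the plate; z square to a pair of flats (flats every 60 degrees round x). Until held it turns with the runner at 0.3 rad/s and never stops
- bracket: fixed grey steel bracket, upright plate 8 mm thick, 240 wide, 100 tall, with the bench scale (246 x 290 mm, white, steel pan) fixed behind it; origin on the table at the middle of the plate's rear face; x level from the plate across the gap to the scale (parallel to the bolts), y along the plate, z up. Bolts lie 55 mm either side of its middle along y
- gap (a point): middle of the mouth of the gap between bracket plate and bench scale, 100 mm above the table, level with the tops of both; the gap is 52 mm wide, 240 long, open at the top and at both ends; axes as the bracket's
- set_bolt: the neighbouring bolt with an equal head, already tight and fixed, not to be gripped; 110 mm from the turning one; origin on the table below its axis in the plane of the plate's rear face
- chuck (a joint): angle of the runner's chuck and nut about the bolt axis, rad, growing steadily at about 0.3 rad/s while it runs (about 0.2 while the bolt is held); 0.3 N m at most, it stands still when the nut is tight on a held bolt
- thread (a joint): how far the nut has wound onto the bolt, rad: starts at 0 to 0.2, stays put while the bolt goes round with the nut, grows at about 0.2 rad/s while the head is held, stops at 1.6, which is tight (about 8 s of holding). Closing on the head may turn it by up to 0.6 either way while its flats settle against the fingers
- weight_a: loose bystander, not part of the job; steel knob-topped test weight, 48 mm across, 65 tall, on top of the bench scale; origin under its centre
- weight_b: loose bystander, not part of the job; smaller steel test weight, 36 mm across, 50 tall, on top of the bench scale; origin under its centre
- spare_nut: loose bystander, not part of the job; spare steel hexagon nut, 30 mm across flats, 16 tall, lying flat on the table in the gap below the bolts; origin under its centre
- ingot_a: loose bystander, not part of the job; cast aluminium slab 130 x 90 x 29 mm on the table to the robot's left; origin under its centre
- ingot_b: loose bystander, not part of the job; cast aluminium slab 120 x 85 x 29 mm on the table to the robot's left; origin under its centre
- mug: loose bystander, not part of the job; white mug 76 mm across, 85 tall, on the table to the right; origin under its centre
- spanner: loose bystander, not part of the job; steel spanner lying on the table to the right; origin at its middle on the underside

How it is judged (in metres and radians):
On the way:
1. the bolt head is gripped and held while the nut winds onto the bolt (contact force between the fingers and bolt_head above 5 N and distance between the grasp point and bolt_head below 0.025 m and velocity of joint thread above 0.08 rad/s and value of joint thread below 1.4 rad), for 0.5 s.
At the end, for the whole second after the job is handed in: the nut is tight (thread joint above 1.5 rad), the chuck stands still (under 0.05 rad/s), and the fingers are still gripping the bolt head (more than 5 N, grasp point within 25 mm of the head's centre) through the last second (contact force between the fingers and bolt_head above 5 N and distance between the grasp point and bolt_head below 0.025 m and value of joint thread above 1.5 rad and velocity of joint chuck between -0.05 and 0.05 rad/s); the arm keeps its last pose, push and grip.
It fails at once if a loose bystander was displaced by more than 30 mm (distance of any of weight_a, weight_b, spare_nut, ingot_a, ingot_b, mug, spanner from where it was at the start of the episode above 0.03 m).
It also fails if it takes over 48 s, if anything falls off the work surface, if the arm or the gripper's body presses on something with over 40 N, if the wrist force passes 120 N, or if a joint passes its speed limit or range.

## Working session

There is one attempt and no reset: what is moved stays moved. The work goes in short steps, Python scripts to look and compute and a tool call to move; the robot and the scene stay as the last step left them, time stands still between calls to the robot, and variables do not carry over. Pictures are saved under pics/ and viewed, at most 10 in all, crops included, and the job is handed in when it is done.

Besides the shell and the picture viewer there is one more tool, called after "Call:" as name(argument=value, ...), one argument or row to a line, values as JSON. arm_command: Moves the arm, as the interface text tells. Its arguments: {"type":"object","properties":{"increments":{"type":"array","items":{"type":"number"}}},"required":["increments"]}

```bash
mkdir -p pics; cat > h.py <<'E'
import numpy as np, cv2
from scipy.spatial.transform import Rotation as Ro
from workcell import manip
def ray(name,rc,cm=None):
    cm=cm or manip.camera_model(name); R=np.array(cm["R"]);t=np.array(cm["t"])
    r,c=rc; a=np.array([(c-cm["cx"])/cm["fx"],(r-cm["cy"])/cm["fy"]])
    if name=="wrist":
        th=np.hypot(*a); d=np.array([*(a/max(th,1e-9)*np.sin(th)),np.cos(th)])
    else: d=np.array([*a,1.])
    return -R.T@t, R.T@d/np.linalg.norm(d)
def onz(name,rc,z):
    o,d=ray(name,rc); return o+d*(z-o[2])/d[2]
def tri(rays):
    A=sum(np.eye(3)-np.outer(d,d) for o,d in rays); b=sum((np.eye(3)-np.outer(d,d))@o for o,d in rays)
    return np.linalg.solve(A,b)
E
python3 - <<'E'
from h import *
print(manip.grasp_offset)
s=manip.observe();print(s["time"],s["tool_pos"],s["ee_rot"],s["wrist_force"],s["width"])
for c in ["top","side","wrist"]:
    cv2.imwrite(f"pics/{c}0.png",manip.get_image(c))
    for n,z in [("bolt_head",70),("gap",100),("set_bolt",0),("bracket",0)]:
        for d in manip.spot_point(n,c)[:3]:
            print(c,n,round(d["score"],2),np.round(d["position"]),np.round(onz(c,d["position"],z)))
print(manip.observe()["time"])
E
```

```text
18.700000000000003
0.0 [ 153.95104093 -527.71823063  230.65318756] [-3.10868528e+00 -4.44099483e-01 -9.49327956e-06] [-0.05322967 -0.1781283  -0.99536278] 85.48802341203326
top bolt_head 0.56 [256. 325.] [518. -25.  70.]
top bolt_head 0.5 [182. 247.] [704. 158.  70.]
top gap 0.88 [260. 301.] [510.  29. 100.]
top set_bolt 0.56 [278. 286.] [471.  71.   0.]
top set_bolt 0.46 [232. 138.] [596. 441.   0.]
top bracket 0.84 [272. 306.] [484.  21.   0.]
side bolt_head 0.66 [265. 252.] [717. 116.  70.]
side bolt_head 0.5 [242. 341.] [530. -26.  70.]
side gap 0.77 [254. 343.] [509.  44. 100.]
side set_bolt 0.74 [296. 352.] [472.  82.   0.]
side bracket 0.67 [280. 353.] [481.  27.   0.]
0.75
```

View pics/top0.png

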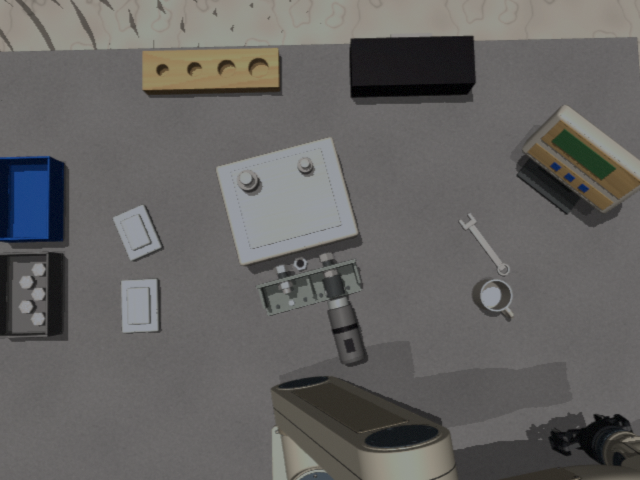

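View pics/side0.png

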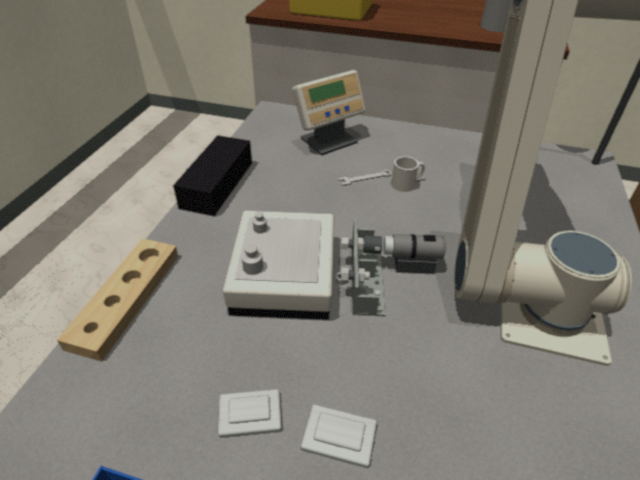

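The top view shows the runner in line with the right-hand bolt, whose head is at about (325,256). The set bolt is at about (285,268) and the spare nut at (300,264). The side view agrees, with the head near (342,242). Both put the head at about (518,-26,70) with a bracket yaw of about 14.6°.

```bash
cat >> h.py <<'E'
def plan(p,yaw):
    s=manip.observe(); R=Ro.from_rotvec(s["ee_rot"]).as_matrix()
    v=R.T@(np.array(p)-s["tool_pos"])/10
    yt=np.array([-np.sin(yaw),np.cos(yaw),0]); l=R.T@yt
    a=np.arctan2(-l[0],l[1]); a=(a+np.pi/2)%np.pi-np.pi/2
    print("t",round(s["time"],2),"tcp",np.round(s["tool_pos"],1),"q",np.round(s["q"],2),"F",np.round(s["wrist_force"],1),"w",round(s["width"],1),"g",round(s["gripper_force"],1))
    print("cm",np.round(v,2),"turn",round(a,3),"alt",round(a-np.sign(a)*np.pi,3), "z tool",np.round(R[:,2],3))
E
python3 - <<'E'
from h import *
plan([518,-26,240],np.deg2rad(14.6))
E
```

```text
t 0.75 tcp [ 154.  -528.   231.3] q [-1.44  0.26  0.02  1.33  0.    1.42] F [0.  1.  0.3] w 85.1 g 0.0
cm [ 49.   -38.    -0.87] turn 0.029 alt -3.113 z tool [ 0.  0. -1.]
```

Call:
arm_command(
  increments=[1,4.9,-3.8,0,0,1,9.8,-7.6,-0.3,0,1,14.7,-11.4,-0.5,0,1,19.6,-15.2,-0.7,0,1,24.5,-19,-0.9,0.03],
)

```text
time: 1.38
tool_pos: [336.8, -275.3, 240.6]
ee_rot: [3.116, 0.396, 0.001]
wrist_force: [1.2, -0.8, 0.1]
width: 85.2
gripper_force: 0.0
```

```bash
python3 - <<'E'
from h import *
plan([518,-26,240],np.deg2rad(14.6))
E
```

```text
t 1.38 tcp [ 336.8 -275.3  240.6] q [-0.88  0.06 -0.2   1.31  0.    2.01] F [ 1.2 -0.8  0.1] w 85.2 g 0.0
cm [ 23.78 -19.61   0.06] turn -0.002 alt 3.14 z tool [ 0.001 -0.001 -1.   ]
```

Call:
arm_command(
  increments=[1,4.8,-4,0,0,1,9.6,-8,0,0,1,14.4,-12,0,0,1,19.2,-16,0,0,1,23.8,-19.6,0,0],
)

```text
time: 2.0
tool_pos: [518.1, -25.4, 240.5]
ee_rot: [3.116, 0.398, 0.001]
wrist_force: [0.6, -1.7, 0.4]
width: 85.3
gripper_force: 0.0
```

```bash
python3 - <<'E'
from h import *
manip.get_image("top")
plan([518,-26,240],np.deg2rad(14.6))
P={}
for c in ["top","side","wrist"]:
    cm=manip.camera_model(c)
    cv2.imwrite(f"pics/{c}1.png",manip.get_image(c))
    for n,z in [("bolt_head",70),("gap",100),("set_bolt",0),("bracket",0)]:
        for d in manip.spot_point(n,c)[:3]:
            o,r=ray(c,d["position"],cm)
            print(c,n,round(d["score"],2),np.round(d["position"]),np.round(o+r*(z-o[2])/r[2],1))
print(manip.observe()["time"])
E
```

```text
t 2.05 tcp [521.1 -21.1 239.9] q [-0.2   0.21 -0.03  1.34  0.    2.68] F [-0.2  3.3 -2.2] w 85.5 g 0.0
cm [-0.42  0.4  -0.01] turn 0.002 alt -3.139 z tool [ 0.002  0.002 -1.   ]
top set_bolt 0.6 [280. 286.] [466.   72.9   0. ]
side bolt_head 0.63 [184. 403.] [ 413.  -325.9   70. ]
side gap 0.6 [255. 342.] [509.4  48.3 100. ]
side set_bolt 0.63 [296. 353.] [469.5  80.1  -0. ]
side bracket 0.92 [280. 351.] [485.5  32.1   0. ]
wrist gap 0.82 [223. 253.] [512.2  27.1 100. ]
wrist set_bolt 0.66 [226. 223.] [474.3  72.5   0. ]
wrist bracket 0.95 [228. 272.] [485.6  19.7   0. ]
2.8
```

View pics/wrist1.png

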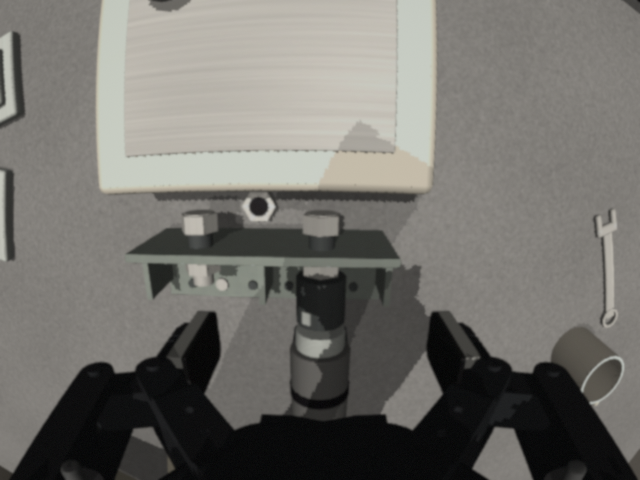

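The wrist view shows the turning head at col 322, row about 225, directly above the runner. The set bolt head is at (200,225), the nut at (259,207), the plate's top edge runs along rows 253–262, and the scale's front edge is at row 190.

```bash
python3 - <<'E'
from h import *
for n,(c,r),z in [("plateL",(128,252),100),("plateR",(399,260),100),("plateBL",(160,229),0),("plateBR",(381,231),0),("scaleL",(104,190),100),("scaleR",(430,190),100),("head",(322,225),70),("set",(200,225),70),("headtopback",(322,213),85),("headtopfront",(322,237),85)]:
    print(n,np.round(onz("wrist",(r,c),z),1))
plan([518,-26,240],np.deg2rad(14.6))
cm=manip.camera_model("wrist");print(-np.array(cm["R"]).T@np.array(cm["t"]))
E
```

```text
plateL [459.9 134.4 100. ]
plateR [512.2 -93.7 100. ]
plateBL [453.  146.1   0. ]
plateBR [511.5 -94.    0. ]
scaleL [509.8 165.6 100. ]
scaleR [ 573.8 -100.8  100. ]
head [517.7 -27.4  70. ]
set [491.  79.  70.]
headtopback [530.9 -24.   85. ]
headtopfront [511.2 -29.1  85. ]
t 2.8 tcp [517.1 -27.8 240.4] q [-0.22  0.2  -0.03  1.34  0.    2.67] F [-1.5  0.1  0.2] w 85.8 g 0.0
cm [ 0.13 -0.15  0.04] turn -0.002 alt 3.14 z tool [ 0. -0. -1.]
[588.58828969 -10.10069623 383.55405339]
```

```bash
python3 - <<'E'
from h import *
plan([522,-27,130],np.deg2rad(13.7))
E
```

```text
t 2.8 tcp [517.1 -27.8 240.4] q [-0.22  0.2  -0.03  1.34  0.    2.67] F [-1.5  0.1  0.2] w 85.8 g 0.0
cm [ 0.49  0.05 11.04] turn 0.014 alt -3.127 z tool [ 0. -0. -1.]
```

Call:
arm_command(
  increments=[1,0.5,0,3,0.014,1,0.5,0,6,0.014,1,0.5,0,9,0.014,1,0.5,0,11,0.014,1,0.5,0,11,0.014],
)

```text
time: 3.42
tool_pos: [521.2, -26.1, 129.1]
ee_rot: [-3.118, -0.376, 0.004]
wrist_force: [-0.1, -0.2, 1.3]
width: 85.4
gripper_force: 0.0
```

```bash
python3 - <<'E'
from h import *
manip.get_image("top");manip.get_image("top")
plan([522,-27,49],np.deg2rad(13.7))
c="wrist";cm=manip.camera_model(c)
cv2.imwrite(f"pics/{c}2.png",manip.get_image(c))
for n,z in [("bolt_head",70),("gap",100),("set_bolt",0),("bracket",0)]:
    for d in manip.spot_point(n,c)[:3]:
        o,r=ray(c,d["position"],cm)
        print(c,n,round(d["score"],2),np.round(d["position"]),np.round(o+r*(z-o[2])/r[2],1))
E
```

```text
t 3.52 tcp [522.3 -26.4 130.9] q [-0.21  0.26 -0.24  1.07  0.    2.69] F [-0.6  0.2  0.2] w 85.3 g 0.0
cm [-0.05  0.05  8.19] turn 0.001 alt -3.141 z tool [ 0. -0. -1.]
wrist bolt_head 0.98 [276. 321.] [517.7 -26.8  70. ]
wrist gap 0.78 [284. 216.] [511.5  27.6 100. ]
wrist gap 0.72 [266. 252.] [525.6  10.6 100. ]
wrist bracket 0.55 [264. 255.] [488.9  19.8   0. ]
```

View pics/wrist2.png

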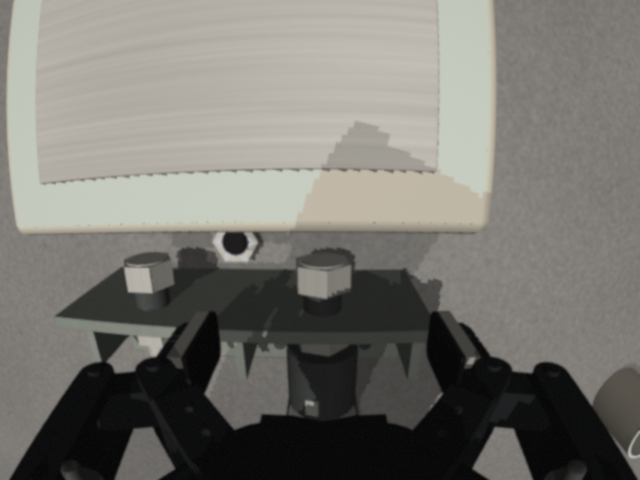

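The wrist view from 130 mm shows the head at about (324,275). The plate's rear top edge runs from (57,315) to about (428,331), and the scale's front edge lies along row 232.

```bash
python3 - <<'E'
from h import *
yaw=np.deg2rad(13.7);ex=np.array([np.cos(yaw),np.sin(yaw)])
for n,(c,r),z in [("plateL",(57,315),100),("plateM",(250,327),100),("plateM2",(325,330),100),("scaleL",(20,230),100),("scaleM",(325,232),100),("scaleR",(485,230),100),("headtopback",(324,250),85),("front",(324,300),70),("left",(297,272),76),("right",(353,272),76)]:
    p=onz("wrist",(r,c),z);print(n,np.round(p,1),"along x",round(p[:2]@ex,1))
print("tcp goal",np.array([522,-27])@ex)
E
```

```text
plateL [459.  134.3 100. ] along x 477.8
plateM [491.1   5.8 100. ] along x 478.5
plateM2 [499.5 -33.8 100. ] along x 477.3
scaleL [510.1 165.2 100. ] along x 534.7
scaleM [551.6 -20.9 100. ] along x 530.9
scaleR [ 572.8 -100.7  100. ] along x 532.7
headtopback [538.2 -23.7  85. ] along x 517.3
front [503.2 -32.4  70. ] along x 481.2
left [519.2 -12.6  76. ] along x 501.5
right [526.8 -43.6  76. ] along x 501.5
tcp goal 500.7540106949996
```

Call:
arm_command(
  increments=[1,0,0,2,0,1,0,0,4,0,1,0,0,6,0,1,0,0,8.1,0,1,0,0,8.1,0],
)

```text
time: 4.4
tool_pos: [521.3, -26.1, 48.5]
ee_rot: [-3.118, -0.376, 0.003]
wrist_force: [-0.3, 0.1, 0.5]
width: 85.2
gripper_force: 0.0
```

```bash
python3 - <<'E'
from h import *
manip.get_image("top")
plan([522,-27,49],np.deg2rad(13.7))
cv2.imwrite("pics/wrist3.png",manip.get_image("wrist"))
for d in manip.spot_point("bolt_head","wrist")[:2]: print(d["score"],d["position"],onz("wrist",d["position"],70))
E
```

```text
t 4.45 tcp [521.9 -26.2  49.4] q [-0.21  0.33 -0.36  0.87 -0.    2.69] F [ 0.5 -0.7  0.1] w 85.4 g 0.0
cm [-0.01  0.08  0.04] turn 0.001 alt -3.141 z tool [-0.001  0.    -1.   ]
0.72 [347.8, 319.1] [518.9113254  -26.44792676  70.        ]
```

View pics/wrist3.png

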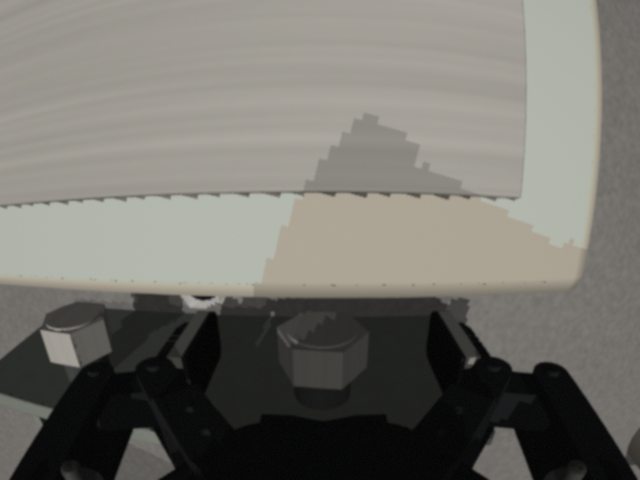

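The head (about 322,350) sits midway between the open pads (218 and 428), clear of both the plate and the scale. I'll close now.

Call:
arm_command(
  increments=[0,0,0,0,0,0,0,0,0,0,0,0,0,0,0,0,0,0,0,0,0,0,0,0,0],
)

```text
time: 5.18
tool_pos: [522.1, -25.8, 49.9]
ee_rot: [-3.118, -0.376, -0.001]
wrist_force: [-2.8, 3.3, 6.8]
width: 31.6
gripper_force: 58.8
```

Call:
arm_command(
  increments=[0,0,0,0,0,0,0,0,0,0,0,0,0,0,0,0,0,0,0,0,0,0,0,0,0],
)

```text
time: 5.8
tool_pos: [522.1, -25.8, 49.9]
ee_rot: [-3.118, -0.376, -0.001]
wrist_force: [-2.1, 3.6, 7.4]
width: 32.0
gripper_force: 58.8
```

Call:
arm_command(
  increments=[0,0,0,0,0,0,0,0,0,0,0,0,0,0,0,0,0,0,0,0,0,0,0,0,0],
)

```text
time: 6.42
tool_pos: [522.1, -25.8, 49.9]
ee_rot: [-3.118, -0.376, -0.001]
wrist_force: [-1.8, 2.3, 6.7]
width: 32.0
gripper_force: 58.8
```

Call:
arm_command(
  increments=[0,0,0,0,0,0,0,0,0,0,0,0,0,0,0,0,0,0,0,0,0,0,0,0,0],
)

```text
time: 7.05
tool_pos: [522.1, -25.8, 49.9]
ee_rot: [-3.118, -0.376, -0.001]
wrist_force: [-2.5, 3.3, 7.3]
width: 31.6
gripper_force: 58.8
```

```bash
python3 - <<'E'
from h import *
a=manip.get_image("wrist");cv2.imwrite("pics/w4.png",a)
for i in range(20): b=manip.get_image("wrist")
cv2.imwrite("pics/w5.png",b)
d=cv2.absdiff(a,b).max(2); print("diff pixels",(d>25).sum())
r=slice(260,460),slice(180,460)
v=np.vstack([cv2.resize(x[r],None,fx=1.45,fy=1.45) for x in (a,b)]);cv2.imwrite("pics/cmp.png",v)
s=manip.observe();print(s["time"],s["width"],s["gripper_force"],s["wrist_force"],s["torque"])
E
```

```text
diff pixels 0
8.1 31.860601750663132 58.75040352344513 [-2.19333383  3.1788701   7.87880927] [0.65304126 0.41132266 0.03426684]
```

View pics/cmp.png

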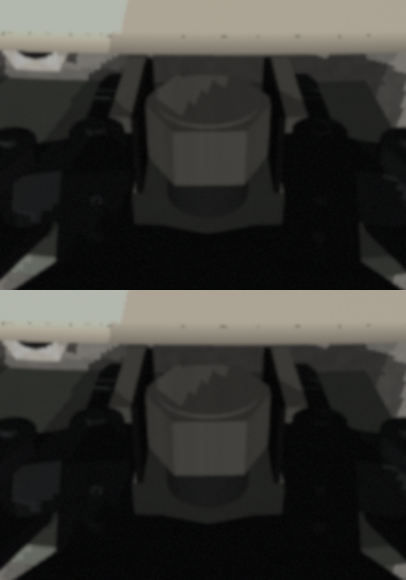

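The head is gripped and isn't turning: the two frames 1 s apart are identical. I'll keep holding and check whether the chuck is moving.

```bash
cat > mon.py <<'E'
from h import *
import sys
prev=None
for k in range(int(sys.argv[1])):
    im={c:manip.get_image(c).astype(int) for c in("top","side")}
    w=manip.get_image("wrist").astype(int)
    for i in range(7): manip.get_image("wrist")
    s=manip.observe()
    if prev:
        f=lambda a,b:(abs(a-b).max(2)>12).sum()
        print(round(s["time"],2),"w",round(s["width"],1),"g",round(s["gripper_force"],1),"top",f(im["top"][240:370,300:375],prev[0]["top"][240:370,300:375]),"side",f(im["side"][225:275,335:450],prev[0]["side"][225:275,335:450]),"wrist",f(w,prev[1]),"Tq",np.round(s["torque"],2))
    prev=im,w
cv2.imwrite("pics/w_last.png",w.astype(np.uint8)[260:460,180:460]);cv2.imwrite("pics/side_last.png",im["side"].astype(np.uint8))
E
python3 mon.py 6
```

```text
9.1 w 32.1 g 58.8 top 0 side 17 wrist 0 Tq [0.71 0.44 0.04]
9.6 w 31.9 g 58.8 top 0 side 26 wrist 0 Tq [0.67 0.39 0.03]
10.1 w 32.2 g 58.8 top 0 side 31 wrist 3 Tq [0.72 0.47 0.03]
10.6 w 31.9 g 58.8 top 0 side 42 wrist 4 Tq [0.64 0.46 0.02]
11.1 w 32.0 g 58.8 top 0 side 25 wrist 0 Tq [ 0.69  0.43 -0.02]
```

```bash
python3 mon.py 12
```

```text
12.1 w 32.1 g 58.7 top 0 side 37 wrist 1 Tq [ 0.77  0.41 -0.03]
12.6 w 31.8 g 58.7 top 0 side 32 wrist 22 Tq [0.85 0.44 0.  ]
13.1 w 32.1 g 58.7 top 1 side 11 wrist 19 Tq [0.84 0.45 0.07]
13.6 w 31.8 g 58.7 top 0 side 21 wrist 10 Tq [ 0.76  0.44 -0.01]
14.1 w 31.7 g 58.7 top 0 side 16 wrist 47 Tq [0.76 0.45 0.02]
14.6 w 31.8 g 58.7 top 0 side 21 wrist 70 Tq [ 0.86  0.51 -0.02]
15.1 w 31.7 g 58.7 top 0 side 21 wrist 40 Tq [ 0.78  0.42 -0.03]
15.6 w 31.9 g 58.7 top 0 side 15 wrist 55 Tq [0.78 0.44 0.04]
16.1 w 32.1 g 58.7 top 0 side 11 wrist 17 Tq [0.81 0.48 0.02]Traceback (most recent call last):
  File "mon.py", line 7, in <module>
    for i in range(7): manip.get_image("wrist")
                       ~~~~~~~~~~~~~~~^^^^^^^^^
ValueError: 200 camera calls are used up
```

The camera calls are used up. The chuck was winding until about 13 s. After that the frame differences may show the head creeping slightly in the grip. I'll keep holding and watch the width and torque.

Call:
arm_command(
  increments=[0,0,0,0,0,0,0,0,0,0,0,0,0,0,0,0,0,0,0,0,0,0,0,0,0],
)

```text
time: 17.08
tool_pos: [522.0, -25.7, 49.9]
ee_rot: [-3.118, -0.376, -0.001]
wrist_force: [-1.8, 2.0, 7.0]
width: 31.7
gripper_force: 58.7
```

```bash
python3 - <<'E'
from h import *
a=cv2.imread("pics/w5.png")[290:410,260:390]
a=cv2.convertScaleAbs(cv2.resize(a,None,fx=5,fy=5,interpolation=cv2.INTER_CUBIC),alpha=2.2)
cv2.imwrite("pics/w5z.png",a)
s=manip.observe();print(s["time"],s["width"],s["gripper_force"],s["wrist_force"],s["torque"],s["joint_efforts"],s["tool_pos"],s["q"])
E
```

```text
17.075 31.6645917987418 58.694157153367996 [-1.754682    1.95174931  7.04725822] [ 0.78064519  0.44795289 -0.02018504] [-1.41502339e+00 -5.19237077e+01  2.76553130e+01 -1.06413513e+00
 -8.90511274e-01  1.07605240e-02] [522.04370118 -25.73521143  49.92620188] [-2.10551089e-01  3.33819113e-01 -3.64175274e-01  8.72366478e-01
  1.15256718e-03  2.69090829e+00]
```

View pics/w5z.png

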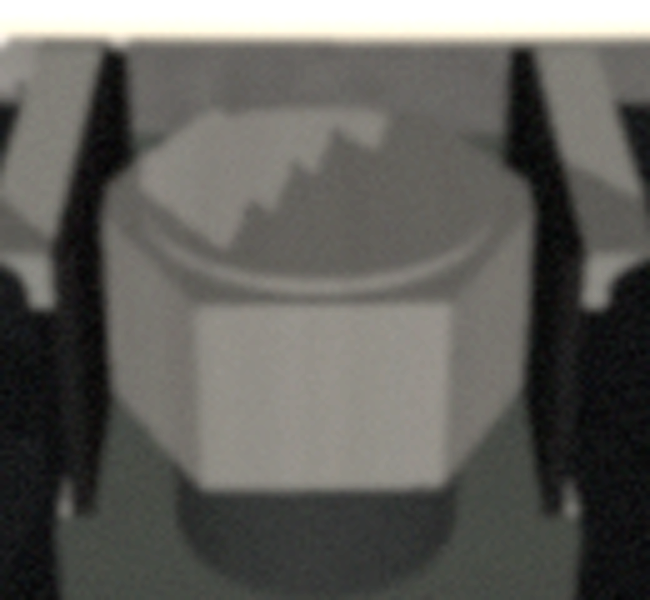

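The zoomed frame shows a flat facing up and corners at both pads, so the head is held across its corners by friction. I'll keep holding and see whether it settles onto flats, which would show as a drop in width.

Call:
arm_command(
  increments=[0,0,0,0,0,0,0,0,0,0,0,0,0,0,0,0,0,0,0,0,0,0,0,0,0],
)

```text
time: 17.7
tool_pos: [522.0, -25.7, 49.9]
ee_rot: [-3.118, -0.376, -0.001]
wrist_force: [-1.8, 1.7, 7.1]
width: 32.0
gripper_force: 58.7
```

Call:
arm_command(
  increments=[0,0,0,0,0,0,0,0,0,0,0,0,0,0,0,0,0,0,0,0,0,0,0,0,0],
)

```text
time: 18.32
tool_pos: [522.1, -25.8, 49.9]
ee_rot: [-3.118, -0.376, -0.001]
wrist_force: [-1.5, 3.3, 6.7]
width: 32.2
gripper_force: 58.7
```

Call:
arm_command(
  increments=[0,0,0,0,0,0,0,0,0,0,0,0,0,0,0,0,0,0,0,0,0,0,0,0,0],
)

```text
time: 18.95
tool_pos: [522.1, -25.7, 49.9]
ee_rot: [-3.118, -0.376, -0.001]
wrist_force: [-2.2, 3.5, 7.4]
width: 31.8
gripper_force: 58.7
```

Call:
arm_command(
  increments=[0,0,0,0,0,0,0,0,0,0,0,0,0,0,0,0,0,0,0,0,0,0,0,0,0],
)

```text
time: 19.58
tool_pos: [522.0, -25.7, 49.9]
ee_rot: [-3.118, -0.376, -0.001]
wrist_force: [-2.1, 3.3, 7.6]
width: 31.9
gripper_force: 58.7
```

Call:
arm_command(
  increments=[0,0,0,0,0,0,0,0,0,0,0,0,0,0,0,0,0,0,0,0,0,0,0,0,0],
)

```text
time: 20.2
tool_pos: [522.1, -25.7, 49.9]
ee_rot: [-3.118, -0.376, -0.001]
wrist_force: [-1.6, 1.9, 7.1]
width: 32.2
gripper_force: 58.7
```

Call:
arm_command(
  increments=[0,0,0,0,0,0,0,0,0,0,0,0,0,0,0,0,0,0,0,0,0,0,0,0,0],
)

```text
time: 20.82
tool_pos: [522.0, -25.7, 49.9]
ee_rot: [-3.118, -0.376, -0.001]
wrist_force: [-1.3, 2.1, 6.6]
width: 32.0
gripper_force: 58.7
```

Call:
arm_command(
  increments=[0,0,0,0,0,0,0,0,0,0,0,0,0,0,0,0,0,0,0,0,0,0,0,0,0],
)

```text
time: 21.45
tool_pos: [522.0, -25.7, 49.9]
ee_rot: [-3.118, -0.376, -0.001]
wrist_force: [-2.2, 3.4, 6.9]
width: 31.7
gripper_force: 58.7
```

Call:
arm_command(
  increments=[0,0,0,0,0,0,0,0,0,0,0,0,0,0,0,0,0,0,0,0,0,0,0,0,0],
)

```text
time: 22.08
tool_pos: [522.1, -25.7, 49.9]
ee_rot: [-3.118, -0.376, -0.001]
wrist_force: [-1.7, 2.7, 6.7]
width: 31.6
gripper_force: 58.7
```

```bash
python3 -c "
from workcell import manip
print(manip.job_done())"
```

```text
the job is handed in; nothing more can be done
None
```

I handed the job in at about 22 s with the gripper still holding the correct bolt head at about 59 N; the nut should be tight and the runner stopped, but I ran out of camera calls at 16 s and judged that from about 17 s of holding with steady width and force. The head is gripped across its corners, not its flats.

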